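Find the tripped relay by its snap and switch it back on

TASK

One of the three look-alike relays on the mixer's control tray has tripped: press their reset buttons slowly (a few centimetres a second at the very most) and gently (never over 20 N), until you feel one snap through partway down; the others stay soft all the way. Let that button go, then throw the same relay's lever fully over, away from the robot side, and leave the other two levers off. Do not disturb the other things around.

Things in the scene. Friction and masses are not known exactly. Their poses are not given: they have to be found in the camera images.
- panel: Low grey control tray, 210 (x) x 420 (y) x 30 mm, fixed; origin at the centre of its underside, x away from the robot, y left, z up. On it stand three look-alike grey relays in a row along y (each 170 x 64 mm, top about 74 mm above the table, 85 mm apart), each with a reset button at the robot-side end and a lever at the far end. Which one has tripped changes from run to run.
- left_button (a point): Nominal centre of the top of the left (+y) relay's reset button: black round cap, 22 mm across, 14 mm proud of a steel collar, pressed straight down. Fixed in the panel's axes. The relays are shimmed by hand: the true top is up to 4 mm higher or lower than this point, so find it by touch. Travel 8.5 mm to a hard stop; springs back up.
- left_lever (a point): Nominal centre of the 20 mm ball of the left (+y) relay's lever when off; true height up to 4 mm off, and it may start up to 6 mm further along panel x. Stays fixed in the panel's axes, does not follow the lever. Pivot 29 mm further along x and 53 mm lower. When on, the ball is 58 mm further along x, same height. Rod 10 mm thick; takes about 1.5 N; stays where left; hard end stops.
- middle_button (a point): Nominal centre of the top of the middle relay's reset button: black round cap, 22 mm across, 14 mm proud of a steel collar, pressed straight down. Fixed in the panel's axes. The relays are shimmed by hand: the true top is up to 4 mm higher or lower than this point, so find it by touch. Travel 8.5 mm to a hard stop; springs back up. Feel: see right_button.
- middle_lever (a point): Nominal centre of the 20 mm ball of the middle relay's lever when off; true height up to 4 mm off, and it may start up to 6 mm further along panel x. Stays fixed in the panel's axes, does not follow the lever. Pivot 29 mm further along x and 53 mm lower. When on, the ball is 58 mm further along x, same height. Rod 10 mm thick; takes about 1.5 N; stays where left; hard end stops.
- right_button (a point): As left_button, for the right (-y) relay. Feel, all buttons: the tripped relay's gives at 2.5 N, rises to a peak of about 8 N 2.4 mm down, then the force snaps down to about 1.5 N at 7 mm. The other two stay soft: an even rise from 2.5 N to only 4.6 or 5.5 N at the stop (8.5 mm), with no drop.
- right_lever (a point): Nominal centre of the 20 mm ball of the right (-y) relay's lever when off; true height up to 4 mm off, and it may start up to 6 mm further along panel x. Stays fixed in the panel's axes, does not follow the lever. Pivot 29 mm further along x and 53 mm lower. When on, the ball is 58 mm further along x, same height. Rod 10 mm thick; takes about 1.5 N; stays where left; hard end stops.
- reset_contact (a joint): Contact moved by the tripped relay's button, inside the housing, invisible, 0 to 0.34 mm: far too small to read through the measuring noise; it serves only to judge the result. It runs at 1/25 of the button: 0.152 mm when the button is 3.8 mm down, past its snap.
- feed_contact (a joint): Contact moved by the tripped relay's lever, inside the housing, invisible, 0 to 0.34 mm: far too small to read through the measuring noise; it serves only to judge the result. 0.3 mm at lever fully on.
- idle_contact_1 (a joint): Contact moved by the lever of one of the two other relays, inside the housing, invisible, 0 to 0.34 mm: far too small to read through the measuring noise; it serves only to judge the result.
- idle_contact_2 (a joint): Contact moved by the lever of the remaining relay, inside the housing, invisible, 0 to 0.34 mm: far too small to read through the measuring noise; it serves only to judge the result.
- soft_contact_1 (a joint): Contact moved by the button of one of the two soft relays, inside the housing, invisible, 0 to 0.34 mm: far too small to read through the measuring noise; it serves only to judge the result.
- soft_contact_2 (a joint): Contact moved by the button of the other soft relay, inside the housing, invisible, 0 to 0.34 mm: far too small to read through the measuring noise; it serves only to judge the result.
- plug: Bystander: small plaster cone plug, 40 mm across, 30 mm high, standing on the panel's left end; origin under its centre.
- brush: Bystander: flat brush, 160 mm long, 42 mm wide, 20 mm high, lying on the panel's right end; origin under its middle.
- mould_big: Bystander: eight-sided plaster mould with a black strap, 116 mm across, 120 mm high, left of the panel; origin under its centre.
- mould_small: Bystander: the same kind of mould, 90 mm across, 90 mm high, right of the panel; origin under its centre.
- figurine: Bystander: raw clay figurine, 64 mm across, 155 mm high, behind the panel; origin under its centre.
- bowl: Bystander: white bowl, 120 mm across, 50 mm high, behind the panel; origin under its centre.
- stick: Bystander: wooden modelling stick, 12 mm thick, 150 mm long, lying between robot and panel; origin under its middle.

How it is judged:
By the outcome, as a careful person would: the job done as asked, in the order asked, and still so for the second after the job is handed in, with the robot touching nothing.
It also fails if it takes over 69 s, if anything falls off the work surface, if the arm or the gripper's body presses on something with over 40 N, if the wrist force passes 120 N, or if a joint passes its speed limit or range.

ROBOT

A 7-joint arm with a two-finger parallel gripper is mounted at the origin on the work surface. World frame = base frame: x ahead of the robot, y to its left, z up, the work surface at z = 0. Lengths are in m, angles in rad, forces in N, time in s.
With the tool pointing down it reaches from about 0.4 to 0.875 m from the base axis. Payload 19.3 kg.
Tool frame: the origin (TCP) lies at the very end of the fingers, on their centre line; the grasp point (between the pads) lies 19 mm behind it; z points along the fingers, y is the line along which they close (so a half turn about z gives the same grasp; the last joint's range is limited). The gripper opens to 85 mm and grips with 20 to 120 N. Pads are 22 mm wide; open, the fingers measure 114 mm over their backs; the gripper's body (76 mm by 85 mm) begins 54 mm behind the grasp point. The pads swing forward as they close: fully open they stand 13 mm farther back than shut.
Start: joints at [-1.23, 0.521, -0.036, 1.599, 0.021, 1.021, -0.113], TCP at [0.25, 0.573, 0.231] pointing down, gripper open.
Joint ranges: [-2.91, 2.91], [-0.3, 2.13], [-1.5, 1.42], [0.17, 2.43], [-1.26, 4.41], [0.16, 1.93], [-2.52, 2.52]. Speed limits (rad/s): [1.89, 1.89, 2.39, 2.39, 3.01, 3.01, 3.01].

INTERFACE

Orientations are given as [roll, pitch, yaw] about the fixed x, y, z axes, in that order (R = Rz(yaw) Ry(pitch) Rx(roll)).
In Python, from workcell import bot gives the robot as it stands.
- The arm moves only by the shell command python3 -m crank 'ROWS' [FORCE]. ROWS is a JSON object of lists of equal length, an entry for each row: "travel": the shift along the world's x, y, z in cm, a list of three; "turn": the turn, a rotation vector about the world's x, y, z in degrees, a list of three; "gripper": the closure, from 0 (fully open) to 1 (shut). A call has exactly 5 rows; each row is the pose to reach, as a shift and turn from the pose commanded when the call began; what a row does not reach only later rows make up. A row lasts 1/10 s, in which the tool goes at most 50 mm and 8.59 degrees, less where a joint would pass 70% of its speed; a pose out of reach is approached as far as the arm can. A call with a gripper value outside its range is refused whole. The fingers move at their own pace and stop on an object; FORCE is the grip in N (left out, the last holds). Time passes only in rows, so rows that repeat a pose let the fingers close, or fill a call up. It gives the time, the measured TCP pose, the force, the opening and the grip force at its end, in the units of the state.
- bot.observe(): the state, without advancing time (a new reading comes with each control period).
- bot.grab_frame(name): name is "scene" or "top"; returns a dict with "pixels" (420x560x3 uint8, red, green, blue), "fx", "fy", "cx", "cy" (pixels), "dist" ([k1, k2, p1, p2, k3] as OpenCV has them; the pictures are not rectified), "extrinsics" (4x4, takes a point from world to camera coordinates). Camera axes: x right, y down, z forward; pixel columns grow to the right and rows downward; lengths in m; the calibration is good to about 2 mm. A picture is of the moment at which its call begins. There is no depth.
- bot.job_done(): hands the job in; it is judged then, once.
The state is a dict: "clock": time; "qpos": joint angles; "qd": joint speeds; "joint_efforts": joint torques, N m; "position": TCP position; "tool_rot": TCP orientation; "force": force on the tool from outside, world axes, zero at the start; "moment": the same for the moment, N m; "grip_width": finger opening in m; "finger_force": force on a finger pad.
Only numpy, scipy, OpenCV 4.12 (cv2) and the standard library are available. Lean on these libraries where they do the work, as an engineer would, in place of code of your own. Each camera call takes 0.05 s, during which the arm holds its last target. There are 200 camera calls.

## Working session

There is one attempt and no reset: what is moved stays moved. The work goes in short steps, Python scripts to look and compute and a shell command to move; the robot and the scene stay as the last step left them, time stands still between calls to the robot, and variables do not carry over. Pictures are saved under pics/ and viewed, at most 10 in all, crops included, and the job is handed in when it is done.

```bash
mkdir -p pics; ls
python3 - <<'E'
from workcell import bot
import cv2,numpy as np
for n in("scene","top"):
    f=bot.grab_frame(n); cv2.imwrite(f"pics/{n}0.png",cv2.resize(f["pixels"][:,:,::-1],(784,588),interpolation=cv2.INTER_CUBIC))
    print(n,f["fx"],f["cx"],f["dist"],np.round(f["extrinsics"],3).tolist())
s=bot.observe();print({k:np.round(v,3).tolist() for k,v in s.items()})
E
```

```text
pics
scene 533.6658693475264 284.03834490802996 [0.02212392 0.         0.         0.         0.        ] [[0.356, 0.935, 0.01, -0.231], [0.574, -0.21, -0.791, -0.223], [-0.738, 0.287, -0.611, 1.862], [0.0, 0.0, 0.0, 1.0]]
top 484.4054832906762 270.458577335536 [-0.05926079  0.          0.          0.          0.        ] [[0.007, -1.0, -0.006, 0.023], [-0.996, -0.006, -0.085, 0.558], [0.085, 0.007, -0.996, 1.187], [0.0, 0.0, 0.0, 1.0]]
{'clock': 0.1, 'qpos': [-1.23, 0.522, -0.036, 1.6, 0.021, 1.021, -0.113], 'qd': [0.0, -0.001, -0.001, -0.003, -0.001, 0.001, -0.001], 'joint_efforts': [0.003, -92.849, 1.984, -37.053, 0.018, 0.005, -0.0], 'position': [0.249, 0.573, 0.231], 'tool_rot': [-3.141, 0.0, 2.731], 'force': [0.257, 0.757, 0.764], 'moment': [-0.019, -0.059, -0.047], 'finger_force': 0.0, 'grip_width': 0.085}
```

View pics/top0.png

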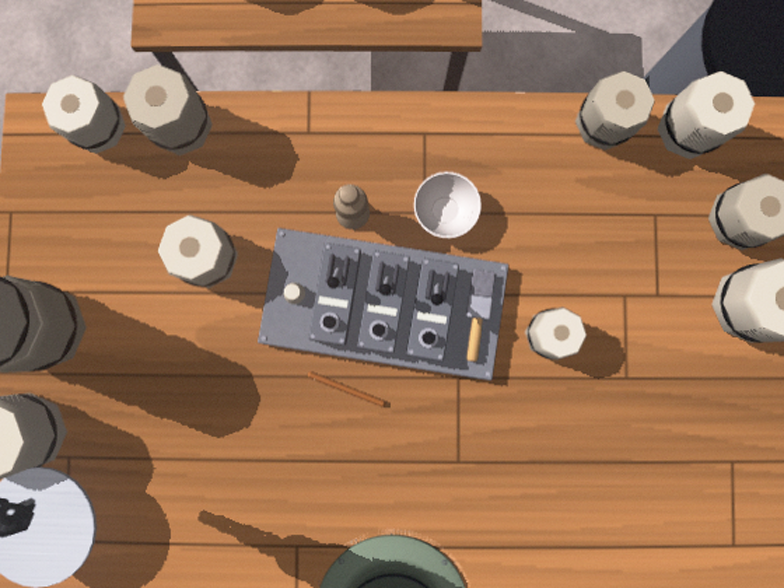

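View pics/scene0.png

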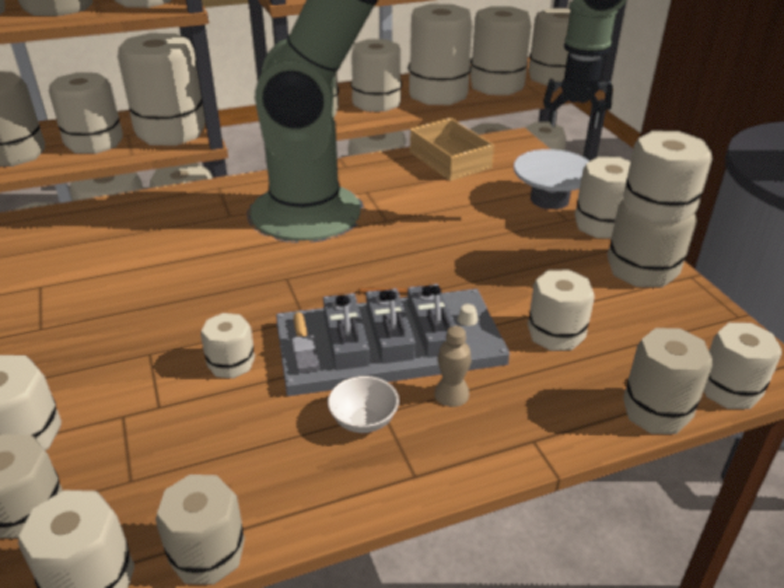

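The top view shows the panel (corners about (280,229), (508,264), (492,381), (260,344) at 1.4x) with three buttons at (330,323), (379,330), (429,338); levers are at the far end. I'll zoom in once for the pose fit.

Run:
```python
from workcell import bot
import cv2
f=bot.grab_frame("top"); p=f["pixels"][155:280,180:370,::-1]
cv2.imwrite("pics/topc.png",cv2.resize(p,None,fx=4,fy=4,interpolation=cv2.INTER_CUBIC))
```

```text
(no output)
```

View pics/topc.png

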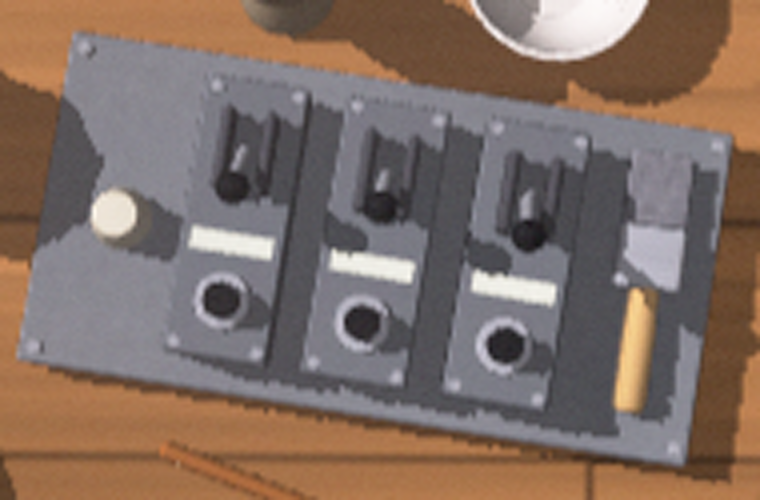

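Crop: panel corners TL (76,33), TR (732,134), BR (684,466), BL (18,358); caps (221,299), (363,322), (506,345); lever balls (232,185), (380,206), (528,233), all off (robot side).

```bash
cat > h.py <<'E'
import numpy as np,cv2
from workcell import bot
def cam(f): return np.array([[f["fx"],0,f["cx"]],[0,f["fy"],f["cy"]],[0,0,1]]),np.array(f["dist"]),np.array(f["extrinsics"])
def ray(f,uv,z):
    K,d,E=cam(f); n=cv2.undistortPoints(np.float64(uv).reshape(-1,1,2),K,d).reshape(-1,2)
    r=np.c_[n,np.ones(len(n))]@E[:3,:3]; c=-E[:3,:3].T@E[:3,3]
    return c+r*((z-c[2])/r[:,2])[:,None]
def proj(f,P):
    K,d,E=cam(f); return cv2.projectPoints(np.float64(P).reshape(-1,1,3),cv2.Rodrigues(E[:3,:3])[0],E[:3,3],K,d)[0].reshape(-1,2)
E
python3 - <<'E'
from h import *
np.set_printoptions(precision=4,suppress=True)
t=bot.grab_frame("top"); s=bot.grab_frame("scene")
c=lambda a:(np.array(a)+.5)/4-.5+[180,155]
co=ray(t,c([(76,33),(732,134),(684,466),(18,358)]),.03)[:,:2]
m=np.array([(.105,.21),(.105,-.21),(-.105,-.21),(-.105,.21)])
o=co.mean(0); d=co-o; yaw=np.arctan2((m[:,0]*d[:,1]-m[:,1]*d[:,0]).sum(),(m*d).sum())
R=np.array([[np.cos(yaw),-np.sin(yaw)],[np.sin(yaw),np.cos(yaw)]])
print("panel",o,np.degrees(yaw),"resid",d-m@R.T)
for nm,uv in(("b",[(221,299),(363,322),(506,345)]),("l",[(232,185),(380,206),(528,233)])):
  for z in(.085,.092,.1,.11,.12,.13):
    P=ray(t,c(uv),z); print(nm,z,((P[:,:2]-o)@R).round(4).tolist(),P[:,:2].round(4).tolist(),(proj(s,P)).round(1).tolist())
im=s["pixels"][190:285,190:370,::-1]
cv2.imwrite("pics/sc.png",cv2.resize(im,None,fx=4.4,fy=4.4,interpolation=cv2.INTER_CUBIC))
E
```

```text
panel [0.5465 0.0182] -8.675217849026687 resid [[-0.0021 -0.0019]
 [-0.0003  0.0018]
 [ 0.001   0.0016]
 [ 0.0013 -0.0015]]
b 0.085 [[-0.0494, 0.0855], [-0.0496, 0.0003], [-0.0498, -0.0852]] [[0.5105, 0.1102], [0.4975, 0.026], [0.4844, -0.0584]] [[303.8, 205.9], [273.4, 209.6], [242.2, 213.3]]
b 0.092 [[-0.0497, 0.0848], [-0.0499, 0.0002], [-0.05, -0.0847]] [[0.5102, 0.1096], [0.4972, 0.026], [0.4843, -0.058]] [[303.7, 203.8], [273.3, 207.5], [242.3, 211.2]]
b 0.1 [[-0.05, 0.0842], [-0.0502, 0.0001], [-0.0503, -0.0842]] [[0.5098, 0.109], [0.4969, 0.0259], [0.4841, -0.0574]] [[303.5, 201.4], [273.3, 205.0], [242.3, 208.7]]
b 0.11 [[-0.0503, 0.0833], [-0.0505, 0.0], [-0.0507, -0.0836]] [[0.5093, 0.1082], [0.4965, 0.0259], [0.4838, -0.0568]] [[303.3, 198.4], [273.2, 202.0], [242.4, 205.6]]
b 0.12 [[-0.0507, 0.0824], [-0.0509, -0.0001], [-0.051, -0.083]] [[0.5088, 0.1074], [0.4962, 0.0258], [0.4835, -0.0561]] [[303.1, 195.4], [273.1, 198.9], [242.5, 202.5]]
b 0.13 [[-0.051, 0.0816], [-0.0512, -0.0002], [-0.0514, -0.0824]] [[0.5083, 0.1066], [0.4958, 0.0257], [0.4833, -0.0554]] [[302.8, 1
[... 339 characters left out ...]
6], [278.8, 223.1], [245.1, 226.8]]
l 0.1 [[0.0171, 0.0887], [0.0185, 0.001], [0.0164, -0.087]] [[0.5768, 0.1034], [0.5649, 0.0164], [0.5496, -0.0703]] [[311.3, 216.1], [278.8, 220.5], [245.1, 224.2]]
l 0.11 [[0.0161, 0.0878], [0.0175, 0.0009], [0.0155, -0.0864]] [[0.5757, 0.1026], [0.564, 0.0165], [0.5488, -0.0695]] [[311.0, 212.9], [278.6, 217.2], [245.2, 220.9]]
l 0.12 [[0.0152, 0.0869], [0.0166, 0.0007], [0.0145, -0.0857]] [[0.5746, 0.1019], [0.563, 0.0165], [0.5479, -0.0687]] [[310.7, 209.7], [278.5, 214.0], [245.3, 217.6]]
l 0.13 [[0.0142, 0.086], [0.0156, 0.0006], [0.0136, -0.0851]] [[0.5735, 0.1011], [0.562, 0.0165], [0.5471, -0.0679]] [[310.5, 206.4], [278.4, 210.7], [245.3, 214.3]]
```

View pics/sc.png

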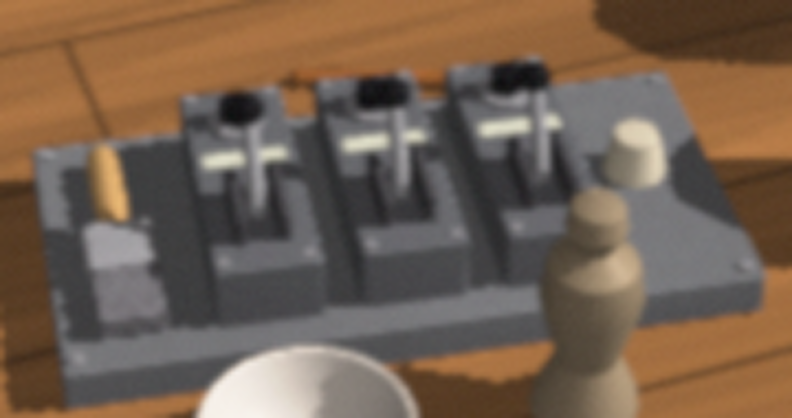

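Balls triangulate to z≈0.129, caps about z≈0.09; panel yaw −8.7°, centre (0.5465, 0.018). The arm moves to above the left button with the gripper shut and aligned.

```bash
python3 -m crank '{"travel":[[2,-3,0],[4,-6,0],[5.5,-9,0],[7,-12,0],[8.6,-15.4,0]],"turn":[[0,0,1],[0,0,2],[0,0,3],[0,0,4],[0,0,5]],"gripper":[1,1,1,1,1]}' 20
python3 -m crank '{"travel":[[2,-3,0],[4,-6,0],[5.5,-9,0],[7,-12,0],[8.7,-15.4,0]],"turn":[[0,0,1],[0,0,2],[0,0,3],[0,0,4],[0,0,5]],"gripper":[1,1,1,1,1]}'
python3 -m crank '{"travel":[[2,-3,0],[4,-6,0],[5.5,-9,0],[7,-12,0],[8.7,-15.4,0]],"turn":[[0,0,1],[0,0,2],[0,0,3],[0,0,4],[0,0,5]],"gripper":[1,1,1,1,1]}'
python3 -m crank '{"travel":[[0,0,-3],[0,0,-6],[0,0,-9],[0,0,-11],[0,0,-11]],"turn":[[0,0,0],[0,0,0],[0,0,0],[0,0,0],[0,0,0]],"gripper":[1,1,1,1,1]}'
```

```text
clock: 0.75
position: [0.3359, 0.418, 0.2312]
tool_rot: [3.141, -0.0, 2.819]
force: [1.8, 0.1, 0.2]
grip_width: 0.0124
finger_force: 0.0
clock: 1.25
position: [0.4229, 0.2641, 0.2314]
tool_rot: [3.141, -0.0, 2.907]
force: [1.6, -0.4, -0.4]
grip_width: 0.0
finger_force: 0.0
clock: 1.75
position: [0.5099, 0.1101, 0.2313]
tool_rot: [3.141, -0.0, 2.994]
force: [0.2, 0.1, 0.6]
grip_width: -0.0004
finger_force: 0.0
clock: 2.25
position: [0.5083, 0.1106, 0.1192]
tool_rot: [-3.14, -0.004, 2.993]
force: [0.0, 1.3, 1.3]
grip_width: 0.0006
finger_force: 0.0
```

```bash
python3 -m crank '{"travel":[[0,0,-0.4],[0,0,-0.8],[0,0,-1.2],[0,0,-1.6],[0,0,-1.8]],"turn":[[0,0,0],[0,0,0],[0,0,0],[0,0,0],[0,0,0]],"gripper":[1,1,1,1,1]}' | grep -E "pos|force: \["
for i in 1 2 3 4 5 6; do python3 -m crank '{"travel":[[0,0,-0.05],[0,0,-0.1],[0,0,-0.15],[0,0,-0.15],[0,0,-0.15]],"turn":[[0,0,0],[0,0,0],[0,0,0],[0,0,0],[0,0,0]],"gripper":[1,1,1,1,1]}' | grep -E "pos|force: \["; done
```

```text
position: [0.5096, 0.111, 0.1032]
force: [0.3, 0.3, 0.5]
position: [0.5096, 0.111, 0.1018]
force: [-0.4, 0.3, 0.5]
position: [0.5096, 0.111, 0.1003]
force: [-0.4, -0.6, -0.4]
position: [0.5096, 0.111, 0.0988]
force: [1.4, -0.9, -0.4]
position: [0.5096, 0.111, 0.0973]
force: [-0.1, -0.7, -0.7]
position: [0.5096, 0.111, 0.0958]
force: [-0.2, 0.6, -0.3]
position: [0.5096, 0.111, 0.0943]
force: [-0.1, 0.0, 0.6]
```

Run:
```python
from workcell import bot
import cv2
f=bot.grab_frame("top"); p=f["pixels"][155:280,180:370,::-1]
cv2.imwrite("pics/topd.png",cv2.resize(p,None,fx=4,fy=4,interpolation=cv2.INTER_CUBIC))
```

```text
(no output)
```

View pics/topd.png

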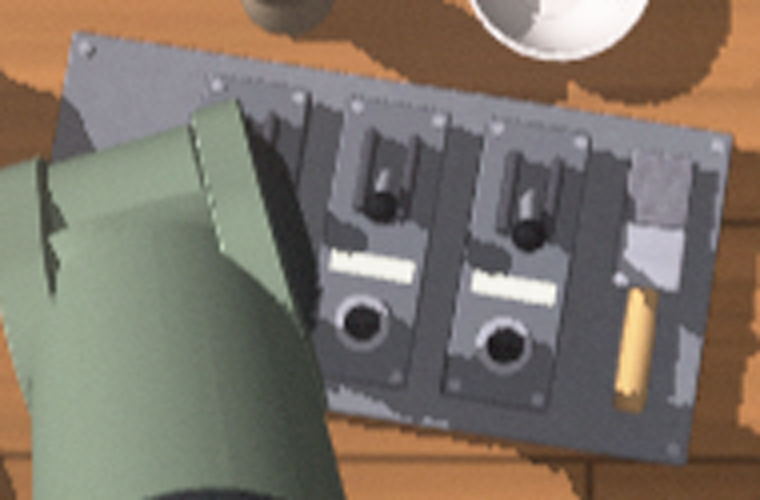

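The arm hides the left button in the top view; everything else is undisturbed. I'll continue by touch.

```bash
for i in 1 2 3 4 5 6; do python3 -m crank '{"travel":[[0,0,-0.05],[0,0,-0.1],[0,0,-0.1],[0,0,-0.1],[0,0,-0.1]],"turn":[[0,0,0],[0,0,0],[0,0,0],[0,0,0],[0,0,0]],"gripper":[1,1,1,1,1]}' | grep -E "pos|force: \["|tr '\n' ' ';echo; done
```

```text
position: [0.5096, 0.111, 0.0933] force: [0.6, -0.4, 0.9] 
position: [0.5096, 0.111, 0.0923] force: [0.0, 0.5, 0.1] 
position: [0.5096, 0.111, 0.0913] force: [-0.2, -0.6, 0.0] 
position: [0.5096, 0.111, 0.0903] force: [-0.3, 0.0, -0.8] 
position: [0.5096, 0.111, 0.0893] force: [0.7, -1.4, 0.2] 
position: [0.5096, 0.111, 0.0884] force: [0.3, -0.5, 4.4]
```

```bash
for i in 1 2 3 4 5; do python3 -m crank '{"travel":[[0,0,-0.05],[0,0,-0.1],[0,0,-0.1],[0,0,-0.1],[0,0,-0.1]],"turn":[[0,0,0],[0,0,0],[0,0,0],[0,0,0],[0,0,0]],"gripper":[1,1,1,1,1]}' | grep -E "pos|force: \["|tr '\n' ' ';echo; done
```

```text
position: [0.5097, 0.111, 0.0874] force: [-0.1, 0.2, 6.3] 
position: [0.5097, 0.111, 0.0864] force: [-1.2, 0.3, 6.8] 
position: [0.5097, 0.111, 0.0854] force: [-2.2, -0.9, 6.8] 
position: [0.5097, 0.111, 0.0843] force: [-1.0, -0.7, 4.1] 
position: [0.5096, 0.111, 0.0833] force: [-0.0, 0.1, 2.3]
```

Clear snap: 6.8 N peak, then down to 2.3 N. The left relay is the tripped one. Now a touch further, then release.

```bash
python3 -m crank '{"travel":[[0,0,-0.05],[0,0,-0.1],[0,0,-0.1],[0,0,-0.1],[0,0,-0.1]],"turn":[[0,0,0],[0,0,0],[0,0,0],[0,0,0],[0,0,0]],"gripper":[1,1,1,1,1]}' | grep -E "pos|force: \["|tr '\n' ' ';echo
for i in 1 2 ; do python3 -m crank '{"travel":[[0,0,0.2],[0,0,0.4],[0,0,0.6],[0,0,0.8],[0,0,1.0]],"turn":[[0,0,0],[0,0,0],[0,0,0],[0,0,0],[0,0,0]],"gripper":[1,1,1,1,1]}' | grep -E "pos|force: \["|tr '\n' ' ';echo; done
python3 -m crank '{"travel":[[0,0,1],[0,0,2],[0,0,2.2],[0,0,2.2],[0,0,2.2]],"turn":[[0,0,0],[0,0,0],[0,0,0],[0,0,0],[0,0,0]],"gripper":[1,1,1,1,1]}'
```

```text
position: [0.5096, 0.1109, 0.0823] force: [1.2, -0.0, 1.9] 
position: [0.5095, 0.111, 0.0924] force: [0.4, 0.1, -0.3] 
position: [0.5096, 0.111, 0.1025] force: [-0.1, -0.4, 0.2] 
clock: 13.3
position: [0.5096, 0.111, 0.1243]
tool_rot: [3.142, 0.0, 2.993]
force: [-0.6, -0.8, 0.3]
grip_width: -0.0
finger_force: 0.0
```

```bash
python3 -m crank '{"travel":[[0.8,-0.12,0],[1.6,-0.24,0],[2.4,-0.36,0],[3.2,-0.48,0],[3.95,-0.6,0]],"turn":[[0,0,0],[0,0,0],[0,0,0],[0,0,0],[0,0,0]],"gripper":[1,1,1,1,1]}' | grep -E "pos|force: \["|tr '\n' ' ';echo
for i in 1 2 3 4 ; do python3 -m crank '{"travel":[[0.2,-0.03,0],[0.4,-0.06,0],[0.6,-0.09,0],[0.8,-0.12,0],[1,-0.15,0]],"turn":[[0,0,0],[0,0,0],[0,0,0],[0,0,0],[0,0,0]],"gripper":[1,1,1,1,1]}' | grep -E "pos|force: \["|tr '\n' ' ';echo; done
```

```text
position: [0.5499, 0.1048, 0.1241] force: [0.1, -0.1, -0.1] 
position: [0.5591, 0.1036, 0.1244] force: [-3.0, -0.3, 2.3] 
position: [0.5693, 0.102, 0.1243] force: [-2.2, 0.4, 1.4] 
position: [0.5793, 0.1004, 0.1243] force: [-2.1, 0.8, 1.3] 
position: [0.5893, 0.099, 0.1243] force: [-1.0, 0.7, -0.3]
```

```bash
python3 -m crank '{"travel":[[0.2,-0.03,0],[0.4,-0.06,0],[0.6,-0.09,0],[0.8,-0.12,0],[1,-0.15,0]],"turn":[[0,0,0],[0,0,0],[0,0,0],[0,0,0],[0,0,0]],"gripper":[1,1,1,1,1]}' | grep -E "pos|force: \["|tr '\n' ' ';echo
for i in 1 2 3 4 ; do python3 -m crank '{"travel":[[0.1,-0.015,0],[0.15,-0.022,0],[0.15,-0.022,0],[0.15,-0.022,0],[0.15,-0.022,0]],"turn":[[0,0,0],[0,0,0],[0,0,0],[0,0,0],[0,0,0]],"gripper":[1,1,1,1,1]}' | grep -E "pos|force: \["|tr '\n' ' ';echo; done
```

```text
position: [0.5992, 0.0975, 0.1242] force: [-1.5, 0.0, -0.8] 
position: [0.6006, 0.0973, 0.1243] force: [-1.2, -0.2, -1.4] 
position: [0.6021, 0.0971, 0.1243] force: [-0.9, 0.6, -0.6] 
position: [0.6036, 0.0968, 0.1243] force: [-1.0, 0.5, -0.7] 
position: [0.6052, 0.0966, 0.1243] force: [-1.0, -0.2, -1.0]
```

```bash
for i in 1 2 3 4 ; do python3 -m crank '{"travel":[[0.1,-0.015,0],[0.1,-0.015,0],[0.1,-0.015,0],[0.1,-0.015,0],[0.1,-0.015,0]],"turn":[[0,0,0],[0,0,0],[0,0,0],[0,0,0],[0,0,0]],"gripper":[1,1,1,1,1]}' | grep -E "pos|force: \["|tr '\n' ' ';echo; done
```

```text
position: [0.6062, 0.0964, 0.1243] force: [-1.2, 0.5, -1.4] 
position: [0.607, 0.0963, 0.1242] force: [-1.6, 0.2, -1.9] 
position: [0.6073, 0.0963, 0.1241] force: [-7.3, 0.3, 0.4] 
position: [0.6076, 0.0963, 0.124] force: [-12.8, 1.6, 3.9]
```

Hard stop felt. Back off, lift and move aside, then look.

```bash
python3 -m crank '{"travel":[[-0.5,0.07,0],[-1,0.15,0],[-1.7,0.25,0],[-2.4,0.36,0],[-3,0.45,0]],"turn":[[0,0,0],[0,0,0],[0,0,0],[0,0,0],[0,0,0]],"gripper":[1,1,1,1,1]}' | grep -E "pos|force: \["
python3 -m crank '{"travel":[[0,0,2],[0,0,4],[0,0,6],[0,0,8],[0,0,11]],"turn":[[0,0,0],[0,0,0],[0,0,0],[0,0,0],[0,0,0]],"gripper":[1,1,1,1,1]}' | grep -E "pos|force: \["
python3 -m crank '{"travel":[[-2,3,0],[-4,6,0],[-6,9.5,0],[-8,13,0],[-10,16.5,0]],"turn":[[0,0,0],[0,0,0],[0,0,0],[0,0,0],[0,0,0]],"gripper":[1,1,1,1,1]}'
python3 -m crank '{"travel":[[-2,3,0],[-4,6,0],[-6,9.5,0],[-8,13,0],[-10,16.5,0]],"turn":[[0,0,0],[0,0,0],[0,0,0],[0,0,0],[0,0,0]],"gripper":[1,1,1,1,1]}'
python3 - <<'E'
from workcell import bot
import cv2
f=bot.grab_frame("top"); p=f["pixels"][135:285,170:370,::-1]
cv2.imwrite("pics/tope.png",cv2.resize(p,None,fx=4,fy=4,interpolation=cv2.INTER_CUBIC))
E
```

```text
position: [0.5785, 0.1006, 0.1244]
force: [-0.4, 0.2, -0.2]
position: [0.5782, 0.1005, 0.2343]
force: [0.3, 0.0, -0.4]
clock: 21.8
position: [0.4779, 0.2667, 0.2345]
tool_rot: [3.141, 0.0, 2.993]
force: [0.1, 0.1, 0.6]
grip_width: -0.0001
finger_force: 0.0
clock: 22.3
position: [0.3779, 0.4317, 0.2345]
tool_rot: [3.141, 0.0, 2.992]
force: [0.7, 0.2, -0.9]
grip_width: -0.0001
finger_force: 0.0
```

View pics/tope.png

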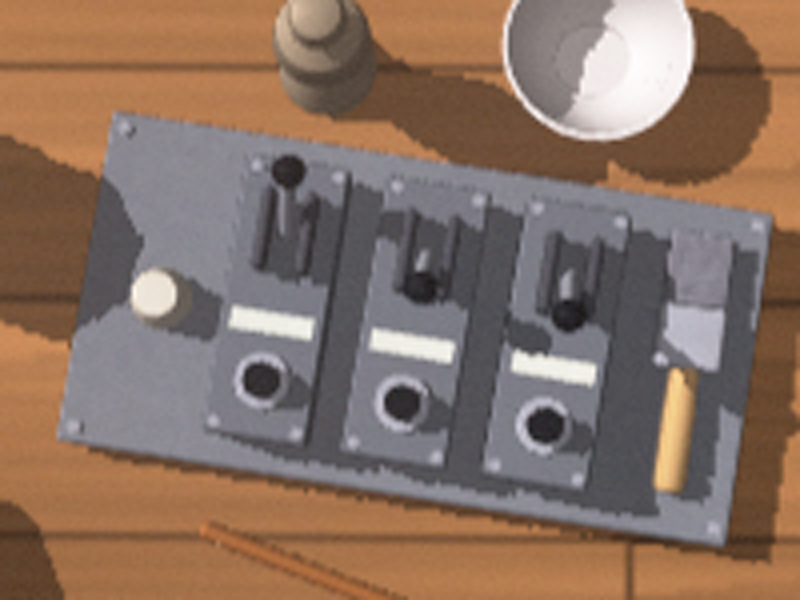

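The left lever ball is now at the far end (288,170); the other two balls are still off at (420,285) and (568,313). The bystanders have not moved.

```bash
python3 -c "from workcell import bot; print(bot.job_done())"
```

```text
the job is handed in; nothing more can be done
None
```

The left relay was the tripped one (its button snapped through at about 7 N); I let it go, threw its lever fully over to the hard stop, left the other two levers off, and handed the job in at about 22 s without needing to press the other two buttons.

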